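Seat the plug-in modules of a card cage and lock them with the hold-down bar

ROBOT

A 6-joint arm with a two-finger parallel gripper is mounted at the origin on a cart in front of the work surface, level with it; the furniture and walls round the work are solid. World frame = base frame: x ahead of the robot, y to its left, z up, the work surface at z = 0. Lengths are in m, angles in rad, forces in N, time in s.
With the tool pointing down it reaches from about 0.4 to 0.925 m from the base axis. Payload 12.5 kg.
Tool frame: the origin (TCP) lies on the front face of the gripper's body, between the roots of the fingers; the fingertips stand 78 mm ahead of it and the grasp point (between the pads) lies 59 mm ahead of it; y points along the fingers, z is the direction in which the jaws open and shut, and the axes are right-handed (so a half turn about y gives the same grasp; the last joint's range is limited). The gripper opens to 95 mm and grips with 3 to 60 N. Pads are 20 mm wide; open, the fingers measure 119 mm over their backs; the gripper's body (75 mm by 180 mm) begins 59 mm behind the grasp point.
Start: joints at [-0.106, 0.491, 1.559, -0, 1.092, -0.106], TCP at [0.625, 0, 0.292] pointing down, gripper open.
Joint ranges: [-3.1, 3.1], [-0.84, 2.19], [0.05, 2.79], [-1.13, 4.28], [0.06, 2.93], [-2.69, 2.69]. Speed limits (rad/s): [2.22, 2.22, 2.79, 3.14, 3.14, 3.14].

INTERFACE

Orientations are given as a unit quaternion [w, x, y, z].
In Python, from rig import readout, eyes, job gives the robot as it stands.
- The arm moves only by the shell command python3 -m creep 'ROWS' [FORCE]. ROWS is JSON, a list of rows, each a list of 7 numbers: the shift along the tool's x, y, z in m, then the turn, a rotation vector about the tool's x, y, z in rad, then the closure, from 0 (fully open) to 1 (shut). In form: [[x, y, z, rx, ry, rz, grip], ...]. A call has 1 to 8 rows; each row is the pose to reach, as a shift and turn from the pose commanded when the call began, along the tool's axes at that moment; what a row does not reach only later rows make up. A row lasts 1/10 s, in which the tool goes at most 50 mm and 8.59 degrees, less where a joint would pass 70% of its speed; a pose out of reach is approached as far as the arm can. A call with a gripper value outside its range is refused whole. The fingers move at their own pace and stop on an object; FORCE is the grip in N (left out, the last holds). Time passes only in rows, so rows that repeat a pose let the fingers close. It gives the time, the measured TCP pose, the force and the opening at its end, in the units of the state.
- readout.get_state(): the state, without advancing time (a new reading comes with each control period).
- eyes.capture(name): name is "side" or "top"; returns a dict with "color" (400x640x3 uint8, red, green, blue), "vfov" (degrees; the focal length in pixels is half the picture's height over the tangent of half this angle, whatever the lens; pixels are square), "cx", "cy" (the principal point, pixels), "rvec" (rotation vector, rad) and "tvec" (3), from world to camera coordinates, as OpenCV has them. Camera axes: x right, y down, z forward; pixel columns grow to the right and rows downward; lengths in m; the calibration is good to about 2 mm. A picture is of the moment at which its call begins. There is no depth.
- job.hand_in(): hands the job in, once; it reports no verdict.
The state is a dict: "time": time; "qpos": joint angles; "joint_vel": joint speeds; "effort": joint torques, N m; "eef_pos": TCP position; "eef_rot": TCP orientation; "force": force on the tool from outside, world axes, zero at the start; "ft_torque": the same for the moment, N m; "gripper_width": opening from 0.0 (shut) to 1.0 (fully open).
Only numpy, scipy, OpenCV 4.12 (cv2) and the standard library are available. Lean on these libraries where they do the work, as an engineer would, in place of code of your own. Each camera call takes 0.05 s, during which the arm holds its last target. There are 200 camera calls.

TASK

Press each of the four plug-in modules in the tilted card cage straight down into the cage until its face is fully home. Then take the loose hold-down bar from the bench, lay it across the modules and slide it down the slope under the hooks at both sides until it rests against their stops, and let go. Leave the other things on the bench where they are.

Things in the scene. Friction and masses are not known exactly. Their poses are not given: they have to be found in the camera images.
- module_1 (a joint): how far plug-in module 1 (farthest from the robot, 30 mm wide, two round coax sockets) stands proud, in m: 0 fully home, 0.016 at most. It slides only along the normal of its face, stays where it is left, takes about 7 N to push in and stops hard at 0
- module_2 (a joint): the same for the second farthest module (30 mm wide, flat oblong connector)
- module_3 (a joint): the same for the third module (40 mm wide, two black fuse caps)
- module_4 (a joint): the same for the fourth module, nearest the robot (30 mm wide, black dial)
- module_1_face (a point): where to press module 1: on the outer surface of its front plate, 4 mm up the slope from its middle; moves with the module. Axes: z out of the face (module slides along it), x up the slope (to the right), y across the cage, away from the robot. The face leans 22 to 32 degrees from level, toward the left. The plate is flat from 30 mm below to 25 mm above this point (along x)
- module_2_face (a point): the same point and axes on module 2. Each plate is 118 mm long (x); beyond its flat part stand a black pull handle 9 mm high at the lower end and sockets or knobs up to 8 mm high at the upper end
- module_3_face (a point): the same point and axes on module 3
- module_4_face (a point): the same point and axes on module 4. Obstacles of the room: behind the cage, from x = 0.63 m and right of y = -0.02 m, the laser unit on its heat sink, 0.28 m high; at the left, from about (0.2, 0.05) to (0.55, 0.27), the monitor, from 0.09 to 0.39 m above the bench
- bar_grip (a point): centre of the grey plastic grip of the loose hold-down bar. The bar is aluminium, 166 x 18 x 12 mm, 0.14 kg, flat on the bench; the grip, 64 long, 20 wide, 36 mm high, stands on its middle. This point is 30 mm above the bar's underside, 18 mm below the grip's top. Axes: y along the bar, x across (grasp across x, 20 mm), z up. Both ends are alike
- bar_seat (a point): where bar_grip is when the bar is in place, bar along y; fixed to the cage; axes x up the slope, y across the cage, z out. The bar then lies on the cage's two side flanges (30 mm below this point along z), 1.5 mm above the faces of modules that are home, against the stops of two steel hooks. A module over 5 mm proud blocks it
- stand: steel stand fixed to the bench, origin under its middle, base 150 x 186 mm, 212 mm wide over its knobs. It carries the clamped cage: 136 mm long up the slope, 182 mm wide, middle 110 mm above the bench. Hooks: one at each side, 70 to 88 mm from the middle, 20 mm high, open up the slope, closed outward by an end plate 5 mm beyond the end of a centred bar
- jar_small_a: bystander: open plastic jar, 65 mm across, 78 mm high, origin under its middle
- jar_small_b: bystander: open plastic jar, 67 mm across, 80 mm high, origin under its middle
- spirit_bottle: bystander: white bottle, 72 mm across, 165 mm high, origin under its middle
- hook_lip (a point): middle of the line joining the two hook lips at their up-slope lower edges, fixed to the cage, axes as bar_seat: 5 mm up the slope of bar_seat. The lips' lower side is 15.5 mm above the flanges: 3.5 mm over the bar. Set on the flanges with its middle 24 mm or more up the slope of bar_seat, the bar is clear of the lips and slides down under them
- jar_large: bystander: clear jar, 79 mm across, 90 mm high, origin under its middle
- tape_black: bystander: roll of black tape, 48 mm across, 16 mm high, lies beside the bar, 62 to 66 mm from its centre line, origin under its middle

How it is judged:
On the way, in this order (a step that is already met when the one before it is completed fails the run):
1. all four modules are fully home (value of joint each of module_1, module_2, module_3, module_4 below 0.002 m), for 0.2 s.
2. the hold-down bar lies under both hooks against their stops (x of bar_grip in the frame of bar_seat between -0.004 and 0.005 m and y of bar_grip in the frame of bar_seat between -0.009 and 0.009 m and z of bar_grip in the frame of bar_seat between -0.004 and 0.005 m and angle between the y axis of bar_grip and the y axis of bar_seat, either way round below 0.06 rad), for 0.2 s.
At the end, for the whole second after the job is handed in: All four modules are within 2 mm of fully home; the hold-down bar lies flat on the side flanges under both hooks, within 5 mm of the stops, 9 mm sideways and 4 mm in height, square to the cage within 0.06 rad, let go (all of step 1 and x of bar_grip in the frame of bar_seat between -0.004 and 0.005 m and y of bar_grip in the frame of bar_seat between -0.009 and 0.009 m and z of bar_grip in the frame of bar_seat between -0.004 and 0.004 m and angle between the y axis of bar_grip and the y axis of bar_seat, either way round below 0.06 rad and angle between the z axis of bar_grip and the z axis of bar_seat, either way round below 0.08 rad); the robot touches nothing.
It fails at once if a bystander was pushed more than 30 mm or tipped (distance of any of jar_small_a, jar_small_b, jar_large, spirit_bottle, tape_black from where it was at the start of the episode above 0.03 m or angle between any of jar_small_a, jar_small_b, jar_large, spirit_bottle's own z axis and vertical above 0.4 rad).
It also fails if it takes over 67 s, if anything falls off the work surface, if the arm or the gripper's body presses on something with over 40 N, if the wrist force passes 120 N, or if a joint passes its speed limit or range.

## Working session

There is one attempt and no reset: what is moved stays moved. The work goes in short steps, Python scripts to look and compute and a shell command to move; the robot and the scene stay as the last step left them, time stands still between calls to the robot, and variables do not carry over. Pictures are saved under pics/ and viewed, on a budget of 10 in all, crops included, one or two more only if the job needs it, and the job is handed in when it is done.

```bash
ls; mkdir -p pics; python3 - <<'E'
from rig import readout, eyes
import cv2, pickle
print(readout.get_state())
for n in("side","top"):
    c=eyes.capture(n); cv2.imwrite(f"pics/{n}0.png",c["color"][:,:,::-1]); pickle.dump(c,open(f"{n}0.pkl","wb"))
    print({k:v for k,v in c.items() if k!="color"})
E
```

```text
pics
{'time': 0.0, 'qpos': array([-1.05629903e-01,  4.91558192e-01,  1.55945950e+00, -8.11286588e-06,
        1.09170078e+00, -1.05601963e-01]), 'joint_vel': array([ 9.41631747e-06,  3.25830586e-04, -4.11580364e-04,  7.72187031e-05,
       -1.51089686e-04, -1.82746807e-03]), 'effort': array([-9.52334158e-04, -6.12640929e+01, -2.58175153e+01,  6.92750537e-02,
        4.83079045e-02, -1.38641695e-05]), 'eef_pos': array([6.24837452e-01, 1.98611869e-05, 2.91659088e-01]), 'eef_rot': array([ 0.49974168, -0.50024607,  0.50031393, -0.49969801]), 'force': array([ 0.73387118, -1.32948769,  0.01054487]), 'ft_torque': array([ 0.06307873, -0.01138543, -0.01635911]), 'gripper_width': 0.9997162438555501}
{'vfov': 46.54169005263448, 'cx': 312.98499517375745, 'cy': 208.41201100220664, 'rvec': array([ 2.27095496, -0.33724751,  0.12931625]), 'tvec': array([-0.52835181,  0.19655854,  0.93569063])}
{'vfov': 44.7632112204336, 'cx': 322.2038952207535, 'cy': 203.02541461089638, 'rvec': array([ 2.16616948, -2.16382689,  0.06204464]), 'tvec': array([0.01926627, 0.58290651, 1.12500114])}
```

View pics/side0.png

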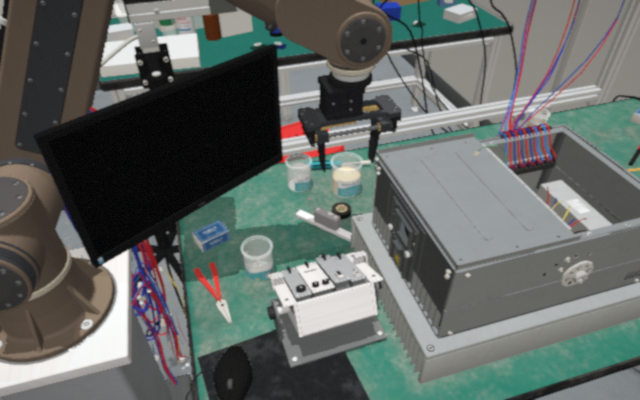

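View pics/top0.png

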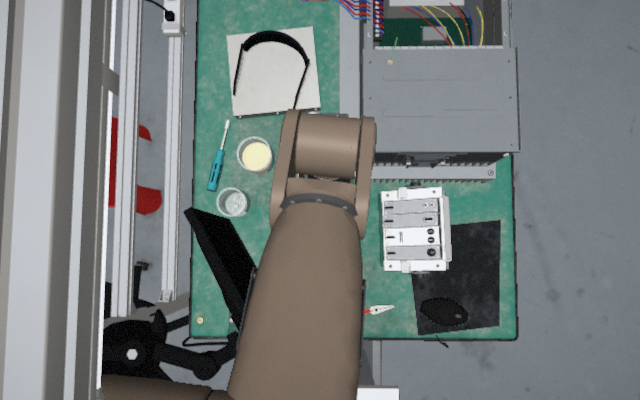

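```bash
cat > h.py <<'E'
import cv2, numpy as np, pickle
from scipy.spatial.transform import Rotation as R
def cam(c):
    f=200/np.tan(np.radians(c["vfov"])/2)
    return np.array([[f,0,c["cx"]],[0,f,c["cy"]],[0,0,1]]), cv2.Rodrigues(c["rvec"])[0], c["tvec"]
def ray(c,p):
    K,r,t=cam(c); d=r.T@np.linalg.inv(K)@[*p,1]; return -r.T@t, d/np.linalg.norm(d)
def atz(c,p,z):
    o,d=ray(c,p); return o+d*(z-o[2])/d[2]
def tri(c1,p1,c2,p2):
    o1,d1=ray(c1,p1);o2,d2=ray(c2,p2)
    s=np.linalg.lstsq(np.c_[d1,-d2],o2-o1,rcond=None)[0]
    a,b=o1+s[0]*d1,o2+s[1]*d2; return (a+b)/2,np.linalg.norm(a-b)
def proj(c,P):
    K,r,t=cam(c); return cv2.projectPoints(np.atleast_2d(P).astype(float),c["rvec"],t,K,None)[0][:,0]
def crop(c,x,y,w,h,s,step=10):
    m=cv2.resize(np.ascontiguousarray(c["color"][y:y+h,x:x+w,::-1]),None,fx=s,fy=s,interpolation=cv2.INTER_CUBIC)
    for u in range(-(-x//step)*step,x+w,step):
        cv2.line(m,(int((u-x+.5)*s),0),(int((u-x+.5)*s),8),(0,0,255),1);cv2.putText(m,str(u),(int((u-x+.5)*s)-12,20),0,.4,(0,0,255),1)
    for v in range(-(-y//step)*step,y+h,step):
        cv2.line(m,(0,int((v-y+.5)*s)),(8,int((v-y+.5)*s)),(0,0,255),1);cv2.putText(m,str(v),(10,int((v-y+.5)*s)+4),0,.4,(0,0,255),1)
    return m
def load(n): return pickle.load(open(n+".pkl","rb"))
E
python3 - <<'E'
from h import *
s,t=load("side0"),load("top0")
cv2.imwrite("pics/a.png",crop(s,262,240,130,100,6))
b=np.zeros((600,800,3),np.uint8)
b[:,:540]=crop(t,372,180,90,100,6); b[:220,540:]=crop(s,290,195,65,55,4)
cv2.imwrite("pics/b.png",b)
E
```

```text
(no output)
```

View pics/a.png

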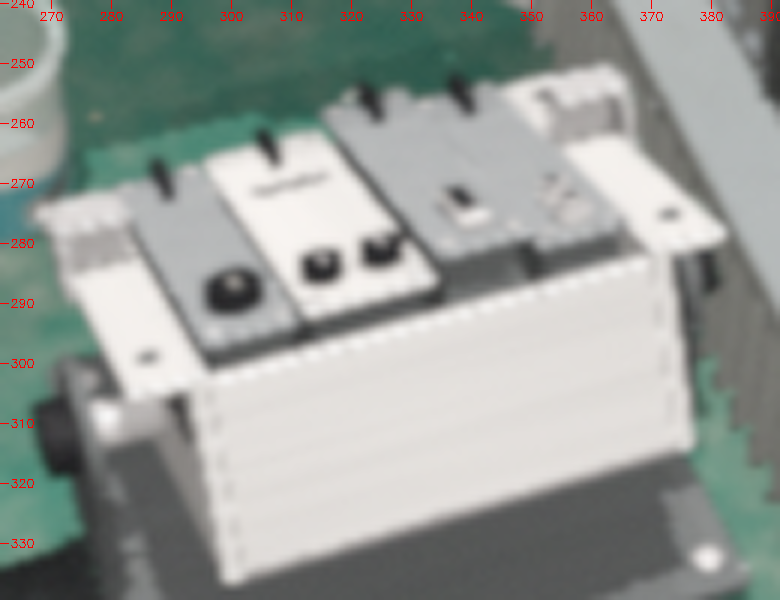

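View pics/b.png

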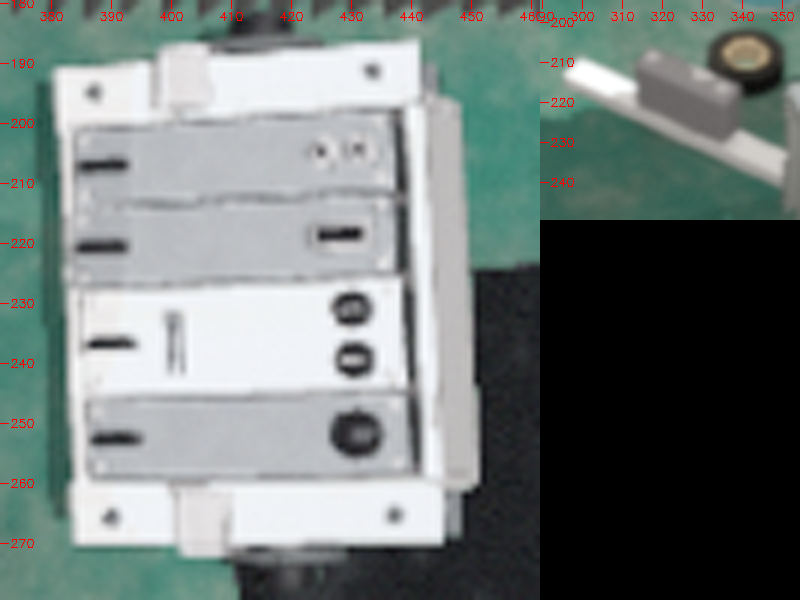

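```bash
cat > fit.py <<'E'
from h import *
from scipy.optimize import least_squares
s,t=load("side0"),load("top0")
C=np.array([[-68,91,0],[68,91,0],[68,-91,0],[-68,-91,0]])/1e3
T=np.array([[381,191.5],[441.5,186.5],[446,270],[384.5,270]]); S=np.array([[383,279],[283.5,306.5]])
for k,i in ((0,1),(1,2)): print("tri",tri(s,S[k],t,T[i]))
def pose(p):  # x up slope, y away from robot, z out
    yaw,tilt=p[3:]
    return R.from_euler("z",-np.pi/2+yaw)*R.from_euler("y",-tilt), p[:3]
def res(p):
    r,o=pose(p); W=r.apply(C)+o
    return np.r_[(proj(t,W)-T).ravel(),(proj(s,W[1:3])-S).ravel()]
f=least_squares(res,[.5,-.2,.11,0,.5])
# y-axis check: R_z(-90) maps x->-y, y->+x
print(f.x,np.degrees(f.x[3:]),f.fun.reshape(-1,2).round(1)); np.save("cage.npy",f.x)
E
python3 fit.py
```

```text
tri (array([ 0.60850097, -0.23681094,  0.13807885]), np.float64(4.2304380467700144e-05))
tri (array([ 0.43213086, -0.2427744 ,  0.1385526 ]), np.float64(0.0007347551633140915))
[ 0.51873042 -0.17857114  0.10492355  0.03442025  0.48005842] [ 1.97213526 27.50532113] [[ 0.3 -1.2]
 [-0.7 -1.4]
 [-0.6  1.2]
 [ 0.2  1.3]
 [ 1.4 -0.2]
 [-1.2  0.8]]
```

```bash
cat >> fit.py <<'E'
def res2(p):
    r,o=pose(p[:5]); W=r.apply(C*[p[6],p[5],1])+o
    return np.r_[(proj(t,W)-T).ravel(),(proj(s,W[1:3])-S).ravel(), (p[5]-1)*20,(p[6]-1)*100,(p[2]-.110)*200]
f=least_squares(res2,[*f.x,1,1])
print(f.x,np.degrees(f.x[3:5]),f.fun[:12].reshape(-1,2).round(1)); np.save("cage.npy",f.x[:5])
r,o=pose(f.x[:5])
for n,a,b in [("near in",(283,275.5),(410,261)),("near out",(271.5,277.5),(410,272)),("far in",(353.5,259),(407,198)),("far out",(365,254.5),(407,187)),
 ("dial top",(300,286),(431,251.5)),("m3 fuse near",(315,281.5),(430,239)),("m3 fuse far",(325,279.5),(430,230.5)),
 ("m4 corner ll",(284,270),(386,259)),("scr n",(286,299),(437,265)),("scr f",(373,275),(433,191)),
 ("h4",(288.5,268),(390.5,252.5)),("h3",(306,262.5),(390,236.5)),("h2",(323.5,255),(388.5,220.5)),("h1",(338.5,253.5),(388.5,206.8))]:
    P,e=tri(s,a,t,b); print(n,P.round(4),"err",round(e*1e3,1),"cage mm",(r.inv().apply(P-o)*1e3).round(1))
E
python3 fit.py
```

```text
tri (array([ 0.60850097, -0.23681094,  0.13807885]), np.float64(4.2304380467700144e-05))
tri (array([ 0.43213086, -0.2427744 ,  0.1385526 ]), np.float64(0.0007347551633140915))
[ 0.51873042 -0.17857114  0.10492355  0.03442025  0.48005842] [ 1.97213526 27.50532113] [[ 0.3 -1.2]
 [-0.7 -1.4]
 [-0.6  1.2]
 [ 0.2  1.3]
 [ 1.4 -0.2]
 [-1.2  0.8]]
[ 0.5183357  -0.17846418  0.10912238  0.03258448  0.44487332  0.96910027
  0.99982288] [ 1.86695341 25.48936342] [[ 0.1 -0.1]
 [ 0.1  0. ]
 [-0.1  0.1]
 [-0.1  0.4]
 [ 0.  -0.1]
 [ 0.3 -0. ]]
near in [ 0.4494 -0.1695  0.1275] err 2.5 cage mm [ -2.2 -68.6  21.4]
near out [ 0.4275 -0.1692  0.1292] err 0.0 cage mm [ -2.4 -90.4  23.4]
far in [ 0.5837 -0.1653  0.1223] err 3.6 cage mm [-4.3 65.8 16.6]
far out [ 0.6067 -0.1648  0.1266] err 4.5 cage mm [-2.2 88.7 20.4]
dial top [ 0.4696 -0.2116  0.1405] err 2.8 cage mm [ 42.  -49.8  14.8]
m3 fuse near [ 0.4961 -0.2099  0.1408] err 2.1 cage mm [ 41.4 -23.2  15.4]
m3 fuse far [ 0.5139 -0.2103  0.1402] err 2.2 cage mm [42.  -5.5 14.5]
m4 corner ll [ 0.4561 -0.1234  0.0888] err 5.3 cage mm [-60.2 -60.4   6.2]
scr n [ 0.4413 -0.2252  0.133 ] err 2.6 cage mm [ 50.2 -78.5   2.5]
scr f [ 0.5986 -0.2195  0.1328] err 1.9 cage mm [49.5 78.8  2.6]
h4 [ 0.4671 -0.1315  0.1   ] err 1.8 cage mm [-47.7 -49.7  12.7]
h3 [ 0.5017 -0.1304  0.1027] err 2.2 cage mm [-46.6 -15.   15.1]
h2 [ 0.5369 -0.1269  0.1084] err 1.4 cage mm [-46.3  20.2  21.3]
h1 [ 0.567  -0.1276  0.1037] err 1.9 cage mm [-46.7  50.3  16.3]
```

```bash
cat >> h.py <<'E'
def cage():
    p=np.load("cage.npy"); return R.from_euler("z",-np.pi/2+p[3])*R.from_euler("y",-p[4]), p[:3]
def st():
    from rig import readout
    s=readout.get_state(); return s["eef_pos"], R.from_quat(s["eef_rot"],scalar_first=True), s
def where(ahead=.078):
    "tip in cage mm"
    e,q,s=st(); r,o=cage(); print("t",round(s["time"],2),"tip cage mm",(r.inv().apply(e+q.apply([0,ahead,0])-o)*1e3).round(1),"F cage",r.inv().apply(s["force"]).round(1),"w",round(s["gripper_width"],3),"J6",s["qpos"].round(2))
    return
def delta(P,Q):
    e,q,s=st(); print("shift",q.inv().apply(P-e).round(4),"rot",(q.inv()*Q).as_rotvec().round(4))
def cagetool(sg):
    r,o=cage(); a=r.as_matrix(); y=-a[:,2]; z=sg*a[:,0]; return R.from_matrix(np.c_[np.cross(y,z),y,z])
E
python3 - <<'E'
from h import *
e,q,s=st(); print(q.as_matrix().round(2)); r,o=cage(); where()
for sg in(1,-1):
    Q=cagetool(sg)
    P=r.apply(np.array([2,-50,60+78])/1e3)+o; print(P); delta(P,Q)
c=load("side0")
print("bar grip guess",[atz(c,p,z).round(3) for p,z in (((299,213),.012),((327,219),.048),((342,212),.016),((327,222),.03))])
E
```

```text
[[ 0. -0.  1.]
 [-1.  0.  0.]
 [-0. -1. -0.]]
t 0.1 tip cage mm [-112.9  112.2  169.7] F cage [ 0.   0.3 -0.8] w 0.999 J6 [-0.11  0.49  1.56 -0.    1.09 -0.11]
[ 0.46648629 -0.1225416   0.23455087]
shift [ 0.1226  0.0573 -0.1583] rot [ 0.3539  1.5108 -0.341 ]
[ 0.46648629 -0.1225416   0.23455087]
shift [ 0.1226  0.0573 -0.1583] rot [-0.344  -1.5741 -0.357 ]
bar grip guess [array([0.548, 0.107, 0.012]), array([0.593, 0.029, 0.048]), array([0.646, 0.075, 0.016]), array([0.596, 0.038, 0.03 ])]
```

```bash
python3 -m creep '[[0.12,0,-0.158,-0.344,-1.574,-0.357,1],[0.12,0,-0.158,-0.344,-1.574,-0.357,1],[0.12,0,-0.158,-0.344,-1.574,-0.357,1],[0.12,0,-0.158,-0.344,-1.574,-0.357,1],[0.12,0,-0.158,-0.344,-1.574,-0.357,1],[0.12,0,-0.158,-0.344,-1.574,-0.357,1],[0.12,0,-0.158,-0.344,-1.574,-0.357,1],[0.12,0,-0.158,-0.344,-1.574,-0.357,1]]' 20; python3 - <<'E'
from h import *
where(); r,o=cage(); delta(r.apply(np.array([2,-50,60+78])/1e3)+o,cagetool(-1))
E
```

```text
time: 0.9
eef_pos: [0.4669, -0.1201, 0.2921]
eef_rot: [-0.562, 0.803, -0.139, 0.143]
force: [0.5, -0.6, -1.0]
gripper_width: 0.388
t 0.9 tip cage mm [ 16.  -55.2 113.7] F cage [ 0.1  0.5 -1.2] w 0.388 J6 [-0.25  0.3   1.91 -0.43  0.95 -1.16]
shift [-0.0037  0.0551  0.0166] rot [-0.0926 -0.4242 -0.0956]
```

```bash
python3 -m creep '[[-0.004,0.055,0.017,-0.093,-0.424,-0.096,1],[-0.004,0.055,0.017,-0.093,-0.424,-0.096,1],[-0.004,0.055,0.017,-0.093,-0.424,-0.096,1],[-0.004,0.055,0.017,-0.093,-0.424,-0.096,1],[-0.004,0.055,0.017,-0.093,-0.424,-0.096,1],[-0.004,0.055,0.017,-0.093,-0.424,-0.096,1],[-0.004,0.055,0.017,-0.093,-0.424,-0.096,1]]'; python3 - <<'E'
from h import *
where(); r,o=cage(); delta(r.apply(np.array([2,-50,30+78])/1e3)+o,cagetool(-1))
from rig import eyes
c=eyes.capture("top"); pickle.dump(c,open("top1.pkl","wb"))
s=eyes.capture("side"); pickle.dump(s,open("side1.pkl","wb"))
m=np.zeros((600,800,3),np.uint8); m[:,:400]=crop(c,240,80,100,150,4); m[:,400:]=crop(s,250,200,100,150,4); cv2.imwrite("pics/c.png",m)
E
```

```text
time: 1.6
eef_pos: [0.4667, -0.122, 0.2349]
eef_rot: [-0.534, 0.845, 0.011, -0.005]
force: [-0.0, 0.5, -0.0]
gripper_width: 0.003
t 1.6 tip cage mm [  1.6 -49.8  60.5] F cage [-0.5  0.   0.2] w 0.003 J6 [-0.23  0.38  2.02 -0.67  0.74 -1.32]
shift [-0.0002  0.0305 -0.0004] rot [-0.0009 -0.0084 -0.0003]
```

View pics/c.png

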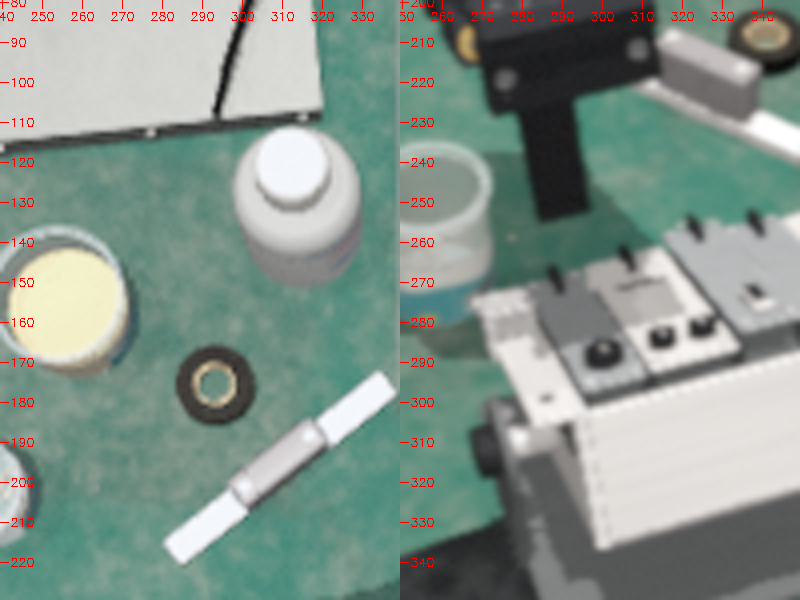

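```bash
python3 -m creep '[[0,0.042,0,0,-0.008,0,1],[0,0.046,0,0,-0.008,0,1],[0,0.050,0,0,-0.008,0,1],[0,0.053,0,0,-0.008,0,1],[0,0.056,0,0,-0.008,0,1],[0,0.058,0,0,-0.008,0,1],[0,0.060,0,0,-0.008,0,1],[0,0.060,0,0,-0.008,0,1]]'; python3 - <<'E'
from h import *
where()
E
```

```text
time: 2.5
eef_pos: [0.4676, -0.1475, 0.1811]
eef_rot: [-0.534, 0.846, 0.015, -0.009]
force: [0.6, 0.1, 1.3]
gripper_width: 0.002
t 2.5 tip cage mm [  1.5 -49.6   1. ] F cage [0.5 0.6 1.2] w 0.002 J6 [-0.28  0.47  2.07 -0.79  0.61 -1.22]
```

```bash
python3 -m creep '[[0,0.001,0,0,0,0,1],[0,0.002,0,0,0,0,1],[0,0.003,0,0,0,0,1],[0,0.003,0,0,0,0,1]]'; python3 - <<'E'
from h import *
where()
E
python3 -m creep '[[0,0.001,0,0,0,0,1],[0,0.002,0,0,0,0,1],[0,0.003,0,0,0,0,1],[0,0.003,0,0,0,0,1]]'; python3 - <<'E'
from h import *
where()
E
```

```text
time: 2.9
eef_pos: [0.4675, -0.1477, 0.1806]
eef_rot: [-0.533, 0.846, 0.015, -0.008]
force: [-9.0, 24.3, 42.2]
gripper_width: 0.003
t 2.9 tip cage mm [  1.6 -49.6   0.4] F cage [-4.  -8.2 48.7] w 0.003 J6 [-0.28  0.47  2.07 -0.8   0.61 -1.21]
time: 3.3
eef_pos: [0.4674, -0.1479, 0.1802]
eef_rot: [-0.533, 0.846, 0.016, -0.007]
force: [-20.1, 48.5, 80.5]
gripper_width: 0.004
t 3.3 tip cage mm [  1.7 -49.5   0. ] F cage [ -9.7 -18.5  93.8] w 0.004 J6 [-0.28  0.47  2.07 -0.81  0.61 -1.21]
```

```bash
python3 -m creep '[[0,-0.031,0,0,0,0,1],[0.0345,-0.031,0,0,0,0,1],[0.0345,-0.031,0,0,0,0,1],[0.0345,-0.020,0,0,0,0,1],[0.0345,-0.014,0,0,0,0,1],[0.0345,-0.010,0,0,0,0,1],[0.0345,-0.0075,0,0,0,0,1],[0.0345,-0.0055,0,0,0,0,1]]'; python3 - <<'E'
from h import *
where()
E

```

```text
time: 4.1
eef_pos: [0.5012, -0.1462, 0.1804]
eef_rot: [-0.534, 0.845, 0.014, -0.01]
force: [-12.6, 27.7, 42.6]
gripper_width: 0.009
t 4.1 tip cage mm [  1.  -16.2   0.5] F cage [ -7.  -11.7  50.5] w 0.009 J6 [-0.26  0.51  1.99 -0.74  0.65 -1.26]
```

```bash
python3 -m creep '[[0,-0.029,0,0,0,0,1],[0.036,-0.029,0,0,0,0,1],[0.036,-0.029,0,0,0,0,1],[0.036,-0.018,0,0,0,0,1],[0.036,-0.011,0,0,0,0,1],[0.036,-0.006,0,0,0,0,1],[0.036,-0.003,0,0,0,0,1],[0.036,-0.001,0,0,0,0,1]]'; python3 - <<'E'
from h import *
where()
E
python3 -m creep '[[0,-0.029,0,0,0,0,1],[0.030,-0.029,0,0,0,0,1],[0.030,-0.029,0,0,0,0,1],[0.030,-0.018,0,0,0,0,1],[0.030,-0.011,0,0,0,0,1],[0.030,-0.006,0,0,0,0,1],[0.030,-0.003,0,0,0,0,1],[0.030,-0.001,0,0,0,0,1]]'; python3 - <<'E'
from h import *
where()
E

```

```text
time: 4.9
eef_pos: [0.5373, -0.145, 0.1807]
eef_rot: [-0.534, 0.845, 0.014, -0.01]
force: [-6.9, 19.0, 29.0]
gripper_width: 0.008
t 4.9 tip cage mm [ 1.1 20.   0.7] F cage [-4.9 -6.3 34.4] w 0.008 J6 [-0.24  0.54  1.9  -0.7   0.7  -1.3 ]
time: 5.7
eef_pos: [0.5666, -0.1437, 0.1809]
eef_rot: [-0.534, 0.845, 0.013, -0.01]
force: [-3.9, 4.2, 5.0]
gripper_width: 0.003
t 5.7 tip cage mm [ 0.8 49.2  1.1] F cage [-1.7 -3.8  6.4] w 0.003 J6 [-0.22  0.57  1.83 -0.67  0.74 -1.33]
```

```bash
python3 -m creep '[[0,0.001,0,0,0,0,1],[0,0.002,0,0,0,0,1],[0,0.002,0,0,0,0,1]]'; python3 - <<'E'
from h import *
where()
E
python3 -m creep '[[0,-0.05,0,0,0,0,0],[0,-0.1,0,0,0,0,0],[0,-0.14,0.05,0,0,0,0],[0,-0.14,0.1,0,0,0,0],[0,-0.14,0.13,0,0,0,0],[0,-0.14,0.13,0,0,0,0],[0,-0.14,0.13,0,0,0,0]]'
python3 - <<'E'
from h import *
from rig import eyes
where()
c=eyes.capture("top"); pickle.dump(c,open("top2.pkl","wb"))
s=eyes.capture("side"); pickle.dump(s,open("side2.pkl","wb"))
m=np.zeros((600,800,3),np.uint8); m[:500,:400]=crop(c,372,180,80,100,5); m[:325,400:]=crop(s,262,250,123,100,3.25)[:,:399+1] if 0 else cv2.resize(crop(s,265,245,123,100,6),(400,325)); cv2.imwrite("pics/d.png",m)
E
```

```text
time: 6.0
eef_pos: [0.5666, -0.1438, 0.1806]
eef_rot: [-0.534, 0.845, 0.013, -0.01]
force: [-9.5, 12.7, 18.7]
gripper_width: 0.004
t 6.0 tip cage mm [ 0.8 49.2  0.8] F cage [-3.7 -9.  22.5] w 0.004 J6 [-0.22  0.57  1.83 -0.67  0.74 -1.33]
time: 6.7
eef_pos: [0.5617, 0.0333, 0.2498]
eef_rot: [-0.534, 0.845, 0.014, -0.011]
force: [0.2, -0.0, 0.2]
gripper_width: 0.536
t 6.7 tip cage mm [-129.3   50.2  139.5] F cage [0.1 0.2 0.1] w 0.536 J6 [ 0.09  0.49  1.76 -0.54  1.   -1.2 ]
```

View pics/d.png

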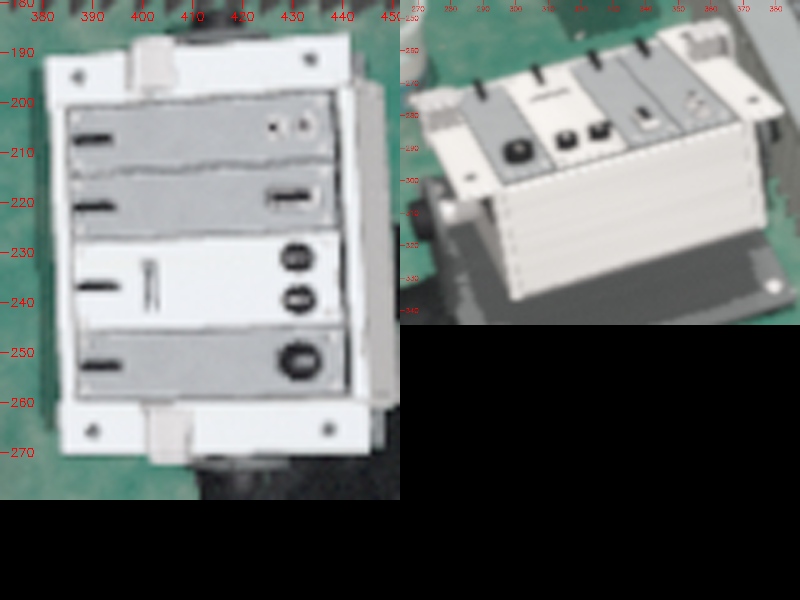

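```bash
python3 - <<'E'
from h import *
p=np.load("cage.npy")
c=load("top1"); 
L=[atz(c,q,.012) for q in((280.25,215.75),(285,220.75),(334,172.25),(339,177.5))]
L=np.array(L); print(L.round(4)); m=L.mean(0); d=(L[2]+L[3]-L[0]-L[1])[:2]; 
print("mid",m.round(4),"len",np.linalg.norm(d)/2,"width",np.linalg.norm(L[0]-L[1]),np.linalg.norm(L[2]-L[3]),"ang",np.degrees(np.arctan2(d[1],d[0])))
print("griptop",atz(c,(309,195),.048).round(4))
# apply cage z fix
r,o=cage(); o2=o+r.apply([0,0,.0023]); p[:3]=o2; np.save("cage.npy",p); print(p)
a=np.arctan2(d[1],d[0])+np.pi/2  # tool z direction, across bar
if np.cos(a)<0:a+=np.pi
z=np.array([np.cos(a),np.sin(a),0]); y=np.array([0,0,-1.]); Q=R.from_matrix(np.c_[np.cross(y,z),y,z]); np.save("graspQ.npy",Q.as_quat()); print(z)
np.save("bar.npy",m)
P=np.array([m[0],m[1],.030+.059+.1]); delta(P,Q); where(.059)
# side reprojection check
s=load("side1"); b=np.array([[m[0],m[1],.048]]); print(proj(s,b))
E
```

```text
[[ 0.5534  0.1207  0.012 ]
 [ 0.5414  0.1092  0.012 ]
 [ 0.6583 -0.008   0.012 ]
 [ 0.6455 -0.02    0.012 ]]
mid [0.5997 0.0505 0.012 ] len 0.16594563313947663 width 0.01660447673870126 0.01751908918197065 ang -50.97518174011021
griptop [0.5997 0.05   0.048 ]
[ 0.51830346 -0.17747491  0.11119851  0.03258448  0.44487332]
[0.77687329 0.62965696 0.        ]
shift [0.0384 0.0481 0.0419] rot [0.4128 0.9077 0.2039]
t 6.8 tip cage mm [-127.9   50.4  156.2] F cage [ 0.3  0.9 -0.2] w 0.619 J6 [ 0.09  0.48  1.76 -0.54  1.   -1.2 ]
[[326.8107167  212.43842454]]
```

```bash
python3 - <<'E'
from h import *
c=load("top1"); s=load("side1")
b=atz(c,(312.5,120.5),.165); print("bottle",b.round(3), "low edge at z~.0", atz(c,(316,151),.0).round(3))
print("jar cream", atz(c,(256,152),.075).round(3), "tape",atz(c,(293,175.5),.016).round(3))
m=np.load("bar.npy"); Q=R.from_quat(np.load("graspQ.npy"))
v=Q.inv().apply(np.array([b[0],b[1],0])-[m[0],m[1],0]); print("bottle in tool xz from bar",v.round(3))
t=atz(c,(293,175.5),.016); print("tape", Q.inv().apply(t-m).round(3))
E
```

```text
bottle [0.746 0.037 0.165] low edge at z~.0 [0.713 0.036 0.   ]
jar cream [0.696 0.171 0.075] tape [0.65  0.09  0.016]
bottle in tool xz from bar [0.103 0.    0.105]
tape [ 0.001 -0.004  0.064]
```

```bash
python3 -m creep '[[0.038,0.02,0.042,0.413,0.908,0.204,0.58],[0.038,0.02,0.042,0.413,0.908,0.204,0.58],[0.038,0.048,0.042,0.413,0.908,0.204,0.58],[0.038,0.048,0.042,0.413,0.908,0.204,0.58],[0.038,0.048,0.042,0.413,0.908,0.204,0.58],[0.038,0.048,0.042,0.413,0.908,0.204,0.58],[0.038,0.048,0.042,0.413,0.908,0.204,0.58],[0.038,0.048,0.042,0.413,0.908,0.204,0.58]]'; python3 - <<'E'
from h import *
m=np.load("bar.npy"); Q=R.from_quat(np.load("graspQ.npy")); delta(np.array([m[0],m[1],.036+.059]),Q); where()
E
```

```text
time: 7.6
eef_pos: [0.5993, 0.0494, 0.1894]
eef_rot: [0.638, -0.637, 0.305, -0.306]
force: [0.1, 0.1, -0.2]
gripper_width: 0.42
shift [-0.0006  0.0944  0.0008] rot [-0.0015 -0.0042 -0.    ]
t 7.6 tip cage mm [-202.3   88.4   96.7] F cage [-0.1  0.1 -0.1] w 0.42 J6 [-0.03  0.57  1.72  0.    0.84 -0.71]
```

```bash
python3 -m creep '[[0,0.04,0,0,0,0,0.58],[0,0.07,0.001,0,-0.004,0,0.58],[0,0.085,0.001,0,-0.004,0,0.58],[0,0.094,0.001,0,-0.004,0,0.58],[0,0.094,0.001,0,-0.004,0,0.58]]'
python3 -m creep '[[0,0,0,0,0,0,1],[0,0,0,0,0,0,1],[0,0,0,0,0,0,1],[0,0,0,0,0,0,1],[0,0,0,0,0,0,1],[0,0,0,0,0,0,1]]' 25; python3 -m creep '[[0,-0.02,0,0,0,0,1],[0,-0.06,0,0,0,0,1],[0,-0.1,0,0,0,0,1],[0,-0.15,0,0,0,0,1],[0,-0.15,0,0,0,0,1]]'
python3 - <<'E'
from h import *
from rig import eyes
where(.059)
c=eyes.capture("top"); pickle.dump(c,open("top3.pkl","wb"))
s=eyes.capture("side"); pickle.dump(s,open("side3.pkl","wb"))
cv2.imwrite("pics/e.png",crop(s,240,100,200,150,4))
r,o=cage(); Q=cagetool(-1); g=np.array([-7.5+45,0,30+6+59+50])/1e3; delta(r.apply(g)+o,Q)
E
```

```text
time: 8.1
eef_pos: [0.6, 0.0521, 0.0945]
eef_rot: [-0.639, 0.639, -0.303, 0.302]
force: [-0.9, 0.4, -0.4]
gripper_width: 0.42
time: 8.7
eef_pos: [0.6002, 0.0523, 0.0958]
eef_rot: [0.639, -0.639, 0.303, -0.303]
force: [-0.6, -0.8, 6.4]
gripper_width: 0.207
time: 9.2
eef_pos: [0.6015, 0.0523, 0.2514]
eef_rot: [0.641, -0.637, 0.3, -0.306]
force: [0.7, 0.1, -2.0]
gripper_width: 0.209
t 9.2 tip cage mm [-169.9   91.3  170.9] F cage [-0.9  0.7 -1.8] w 0.209 J6 [-0.02  0.5   1.66  0.    0.97 -0.71]
shift [ 0.1035 -0.0126 -0.1912] rot [-0.4143 -0.9026 -0.2022]
```

View pics/e.png

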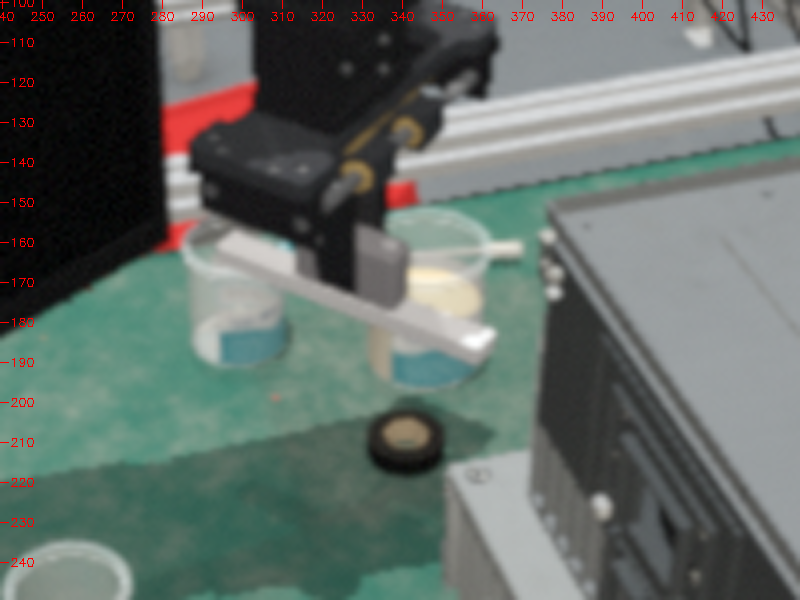

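```bash
python3 -m creep '[[-0.008,0,-0.02,-0.414,-0.903,-0.202,1],[-0.016,0,-0.04,-0.414,-0.903,-0.202,1],[-0.022,0,-0.059,-0.414,-0.903,-0.202,1],[-0.022,0,-0.059,-0.414,-0.903,-0.202,1],[-0.022,0,-0.059,-0.414,-0.903,-0.202,1],[-0.022,0,-0.059,-0.414,-0.903,-0.202,1],[-0.022,0,-0.059,-0.414,-0.903,-0.202,1],[-0.022,0,-0.059,-0.414,-0.903,-0.202,1]]'
python3 - <<'E'
from h import *
where(.0958)
r,o=cage(); Q=cagetool(-1); g=np.array([-7.5+42,-1,95.8+50])/1e3; delta(r.apply(g)+o,Q)
E
```

```text
time: 10.1
eef_pos: [0.5396, 0.0325, 0.2431]
eef_rot: [-0.534, 0.846, 0.013, -0.012]
force: [0.4, -0.0, -0.7]
gripper_width: 0.213
t 10.1 tip cage mm [-132.    27.7  113.2] F cage [-0.3  0.4 -0.7] w 0.213 J6 [ 0.09  0.47  1.82 -0.55  0.96 -1.17]
shift [-0.0297  0.0634 -0.1664] rot [-0.0001  0.0055 -0.0043]
```

```bash
python3 -m creep '[[-0.01,0.01,-0.04,0,0.005,-0.004,1],[-0.02,0.025,-0.08,0,0.005,-0.004,1],[-0.03,0.045,-0.12,0,0.005,-0.004,1],[-0.03,0.063,-0.151,0,0.005,-0.004,1],[-0.03,0.075,-0.151,0,0.005,-0.004,1],[-0.03,0.075,-0.151,0,0.005,-0.004,1]]'
python3 - <<'E'
from h import *
from rig import eyes
where(.0958)
c=eyes.capture("top"); pickle.dump(c,open("top4.pkl","wb"))
s=eyes.capture("side"); pickle.dump(s,open("side4.pkl","wb"))
m=np.zeros((600,800,3),np.uint8); m[:600,:400]=crop(c,368,170,80,120,5); m[:500,400:]=crop(s,255,225,133,166,3)[:500,:399+1] if 0 else crop(s,262,215,100,125,4); cv2.imwrite("pics/f.png",m)
E
```

```text
time: 10.7
eef_pos: [0.5151, -0.1384, 0.2403]
eef_rot: [-0.535, 0.845, 0.011, -0.006]
force: [-0.6, 0.7, -0.6]
gripper_width: 0.211
t 10.7 tip cage mm [19.9 -2.1 37.6] F cage [-0.9 -0.6 -0.2] w 0.211 J6 [-0.24  0.43  1.9  -0.62  0.79 -1.39]
```

View pics/f.png

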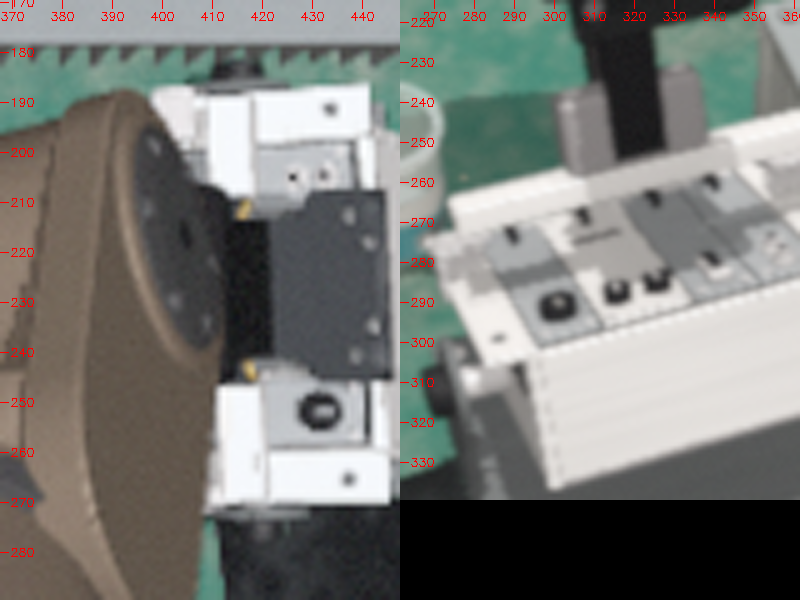

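```bash
python3 - <<'E'
from h import *
r,o=cage(); s,t=load("side4"),load("top4")
for off in(-2,0,2,4):
    P=np.array([[19.9+9,-2.1+off+sy*83,37.6+z] for sy in(-1,1) for z in(0,12)])/1e3
    print(off,"side",proj(s,r.apply(P)+o).round(1).tolist()); P[:,0]-=.018; print("   top down-slope edge",proj(t,r.apply(P)+o).round(1).tolist())
m=np.zeros((600,800,3),np.uint8); m[:400,:400]=crop(s,262,250,40,40,10);m[:400,400:]=crop(s,340,225,40,40,10);m[400:,:400]=crop(t,395,260,40,20,10);m[400:,400:]=crop(t,395,177,40,20,10)
cv2.imwrite("pics/g.png",m)
E
```

```text
-2 side [[275.3, 275.2], [274.1, 268.7], [366.5, 251.4], [365.7, 245.1]]
   top down-slope edge [[413.8, 270.9], [412.1, 271.2], [410.2, 191.3], [408.5, 190.9]]
0 side [[276.5, 274.9], [275.2, 268.4], [367.6, 251.1], [366.8, 244.8]]
   top down-slope edge [[413.8, 269.9], [412.1, 270.2], [410.1, 190.4], [408.4, 189.9]]
2 side [[277.6, 274.6], [276.4, 268.1], [368.6, 250.8], [367.8, 244.5]]
   top down-slope edge [[413.7, 268.9], [412.1, 269.3], [410.1, 189.4], [408.4, 188.9]]
4 side [[278.8, 274.3], [277.5, 267.8], [369.7, 250.6], [368.9, 244.3]]
   top down-slope edge [[413.7, 268.0], [412.0, 268.3], [410.0, 188.5], [408.3, 188.0]]
```

View pics/g.png

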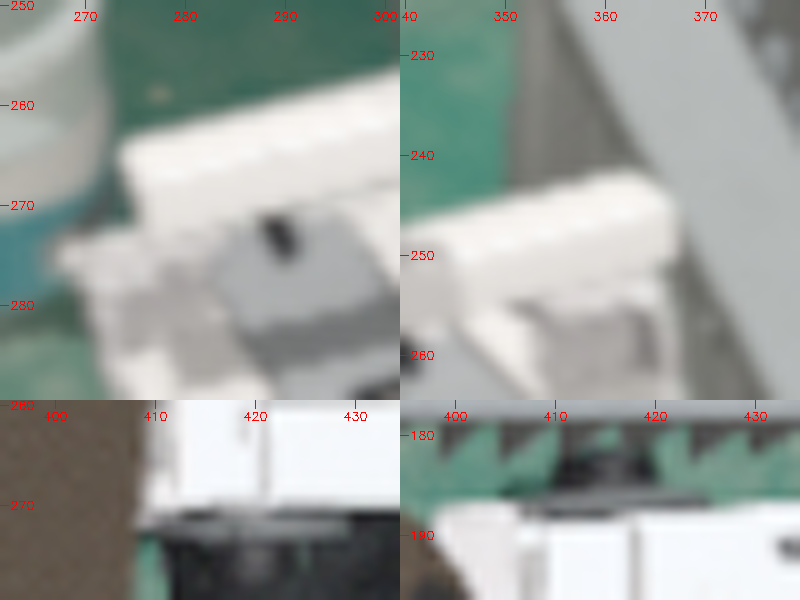

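```bash
python3 -m creep '[[0.003,0.012,0,0,0,0,1],[0.003,0.022,0,0,0,0,1],[0.003,0.029,0,0,0,0,1],[0.003,0.032,0,0,0,0,1],[0.003,0.034,0,0,0,0,1],[0.003,0.034,0,0,0,0,1]]'
python3 - <<'E'
from h import *
where(.0958)
E
python3 -m creep '[[0,0.001,0,0,0,0,1],[0,0.002,0,0,0,0,1],[0,0.003,0,0,0,0,1]]'
python3 - <<'E'
from h import *
where(.0958)
E
```

```text
time: 11.4
eef_pos: [0.5194, -0.1521, 0.2113]
eef_rot: [-0.534, 0.845, 0.014, -0.007]
force: [0.2, -0.6, -2.6]
gripper_width: 0.211
t 11.4 tip cage mm [20.2  2.1  5.5] F cage [-0.6  0.2 -2.6] w 0.211 J6 [-0.26  0.48  1.92 -0.67  0.73 -1.35]
time: 11.7
eef_pos: [0.5195, -0.1534, 0.2089]
eef_rot: [-0.534, 0.845, 0.014, -0.006]
force: [-0.2, -1.2, -0.5]
gripper_width: 0.21
t 11.7 tip cage mm [20.3  2.2  2.8] F cage [ 0.9 -0.2 -1. ] w 0.21 J6 [-0.26  0.48  1.92 -0.67  0.72 -1.35]
```

```bash
python3 -m creep '[[0,0.001,0,0,0,0,1],[0,0.0015,0,0,0,0,1],[0,0.002,0,0,0,0,1],[0,0.002,0,0,0,0,1]]'
python3 - <<'E'
from h import *
where(.0958)
E
python3 -m creep '[[0,0.0005,0,0,0,0,1],[0,0.001,0,0,0,0,1],[0,0.0015,0,0,0,0,1],[0,0.0015,0,0,0,0,1]]'
python3 - <<'E'
from h import *
where(.0958)
E
```

```text
time: 12.1
eef_pos: [0.5195, -0.1542, 0.2069]
eef_rot: [-0.534, 0.845, 0.014, -0.007]
force: [-0.1, -0.8, -1.2]
gripper_width: 0.207
t 12.1 tip cage mm [20.2  2.1  0.6] F cage [ 0.1 -0.1 -1.5] w 0.207 J6 [-0.26  0.48  1.92 -0.68  0.72 -1.35]
time: 12.5
eef_pos: [0.5195, -0.1544, 0.2066]
eef_rot: [-0.534, 0.846, 0.014, -0.006]
force: [-3.9, 8.9, 11.9]
gripper_width: 0.213
t 12.5 tip cage mm [20.3  2.3  0.3] F cage [-3.  -3.6 14.6] w 0.213 J6 [-0.26  0.48  1.92 -0.68  0.71 -1.35]
```

```bash
python3 -m creep '[[0,-0.0004,0.003,0,0,0,1],[0,-0.0004,0.006,0,0,0,1],[0,-0.0004,0.009,0,0,0,1],[0,-0.0004,0.012,0,0,0,1],[0,-0.0004,0.014,0,0,0,1],[0,-0.0004,0.014,0,0,0,1]]'
python3 - <<'E'
from h import *
where(.0958)
E
python3 -m creep '[[0,0,0.002,0,0,0,1],[0,0,0.004,0,0,0,1],[0,0,0.006,0,0,0,1],[0,0,0.008,0,0,0,1],[0,0,0.009,0,0,0,1],[0,0,0.009,0,0,0,1]]'
python3 - <<'E'
from h import *
where(.0958)
E
```

```text
time: 13.1
eef_pos: [0.5196, -0.142, 0.2008]
eef_rot: [-0.533, 0.846, 0.014, -0.006]
force: [0.6, 2.2, 7.2]
gripper_width: 0.21
t 13.1 tip cage mm [6.7 2.8 0.3] F cage [1.2 0.7 7.5] w 0.21 J6 [-0.24  0.49  1.93 -0.69  0.71 -1.31]
time: 13.7
eef_pos: [0.5194, -0.134, 0.1969]
eef_rot: [-0.533, 0.846, 0.014, -0.006]
force: [0.2, 1.6, 8.2]
gripper_width: 0.209
t 13.7 tip cage mm [-2.2  2.8  0.3] F cage [2.1 0.3 8.1] w 0.209 J6 [-0.22  0.5   1.94 -0.69  0.71 -1.29]
```

```bash
python3 -m creep '[[-0.001,0,0.0015,0,0,0,1],[-0.001,0,0.003,0,0,0,1],[-0.001,0,0.004,0,0,0,1],[-0.001,0,0.004,0,0,0,1]]'
python3 - <<'E'
from h import *
where(.0958)
E
python3 -m creep '[[0,0,0.001,0,0,0,1],[0,0,0.002,0,0,0,1],[0,0,0.002,0,0,0,1]]'
python3 - <<'E'
from h import *
where(.0958)
E
```

```text
time: 14.1
eef_pos: [0.5183, -0.1305, 0.1953]
eef_rot: [-0.533, 0.846, 0.014, -0.006]
force: [-1.0, 0.9, 7.4]
gripper_width: 0.21
t 14.1 tip cage mm [-6.1  1.9  0.3] F cage [ 2.4 -1.   7.1] w 0.21 J6 [-0.22  0.5   1.94 -0.7   0.71 -1.28]
time: 14.4
eef_pos: [0.5182, -0.1287, 0.1944]
eef_rot: [-0.533, 0.846, 0.014, -0.006]
force: [0.2, 1.0, 7.7]
gripper_width: 0.205
t 14.4 tip cage mm [-8.1  1.9  0.3] F cage [2.4 0.2 7.4] w 0.205 J6 [-0.22  0.5   1.94 -0.7   0.71 -1.27]
```

```bash
python3 -m creep '[[0,0,0.001,0,0,0,1],[0,0,0.002,0,0,0,1],[0,0,0.002,0,0,0,1]]'
python3 - <<'E'
from h import *
where(.0958)
E
python3 -m creep '[[0,0,0.001,0,0,0,1],[0,0,0.0015,0,0,0,1],[0,0,0.0015,0,0,0,1]]'
python3 - <<'E'
from h import *
where(.0958)
E
```

```text
time: 14.7
eef_pos: [0.5183, -0.128, 0.1941]
eef_rot: [-0.532, 0.846, 0.014, -0.007]
force: [-0.9, -8.7, 10.2]
gripper_width: 0.212
t 14.7 tip cage mm [-8.6  1.9  0.3] F cage [12.2 -1.2  5.5] w 0.212 J6 [-0.21  0.5   1.94 -0.7   0.71 -1.27]
time: 15.0
eef_pos: [0.5184, -0.1277, 0.194]
eef_rot: [-0.532, 0.847, 0.014, -0.006]
force: [-1.2, -18.8, 12.6]
gripper_width: 0.209
t 15.0 tip cage mm [-8.7  2.   0.4] F cage [22.4 -1.9  3.3] w 0.209 J6 [-0.21  0.5   1.94 -0.7   0.71 -1.27]
```

```bash
python3 -m creep '[[0,0,-0.001,0,0,0,1],[0,0,-0.001,0,0,0,1],[0,0,-0.001,0,0,0,0.6],[0,0,-0.001,0,0,0,0.6],[0,0,-0.001,0,0,0,0.6],[0,0,-0.001,0,0,0,0.6],[0,0,-0.001,0,0,0,0.6]]'
python3 -m creep '[[0,-0.02,-0.001,0,0,0,0.6],[0,-0.05,-0.001,0,0,0,0.6],[0,-0.1,-0.001,0,0,0,0.6],[0,-0.14,0.04,0,0,0,0.6],[0,-0.14,0.09,0,0,0,0.6],[0,-0.14,0.13,0,0,0,0.6],[0,-0.14,0.13,0,0,0,0.6]]'
python3 - <<'E'
from h import *
from rig import eyes
where(.0958)
c=eyes.capture("top"); pickle.dump(c,open("top5.pkl","wb"))
s=eyes.capture("side"); pickle.dump(s,open("side5.pkl","wb"))
m=np.zeros((600,800,3),np.uint8); m[:540,:400]=crop(c,372,178,80,108,5); m[:500,400:]=cv2.resize(crop(s,262,235,125,125,6),(400,400))[:,:] if 0 else np.vstack([cv2.resize(crop(s,262,235,125,100,6),(400,320)),np.zeros((180,400,3),np.uint8)]); cv2.imwrite("pics/i.png",m)
r,o=cage()
P=np.array([[-8.6+a,1+b*83,12] for b in(-1,1) for a in(-9,9)])/1e3
print(proj(c,r.apply(P)+o).round(1).tolist(),proj(s,r.apply(P)+o).round(1).tolist())
E
```

```text
time: 15.7
eef_pos: [0.5177, -0.1262, 0.1923]
eef_rot: [-0.534, 0.845, 0.014, -0.007]
force: [0.7, -0.1, -0.3]
gripper_width: 0.395
time: 16.4
eef_pos: [0.5113, 0.0549, 0.2611]
eef_rot: [-0.534, 0.845, 0.015, -0.009]
force: [-0.5, -0.3, -0.1]
gripper_width: 0.4
t 16.4 tip cage mm [-145.4    0.7  139.6] F cage [ 0.2 -0.5 -0.2] w 0.4 J6 [ 0.14  0.41  1.86 -0.54  0.99 -1.14]
[[404.2, 267.8], [412.4, 267.7], [400.8, 191.0], [408.8, 190.4]] [[275.3, 277.7], [277.4, 281.6], [361.1, 255.2], [364.8, 258.5]]
```

View pics/i.png

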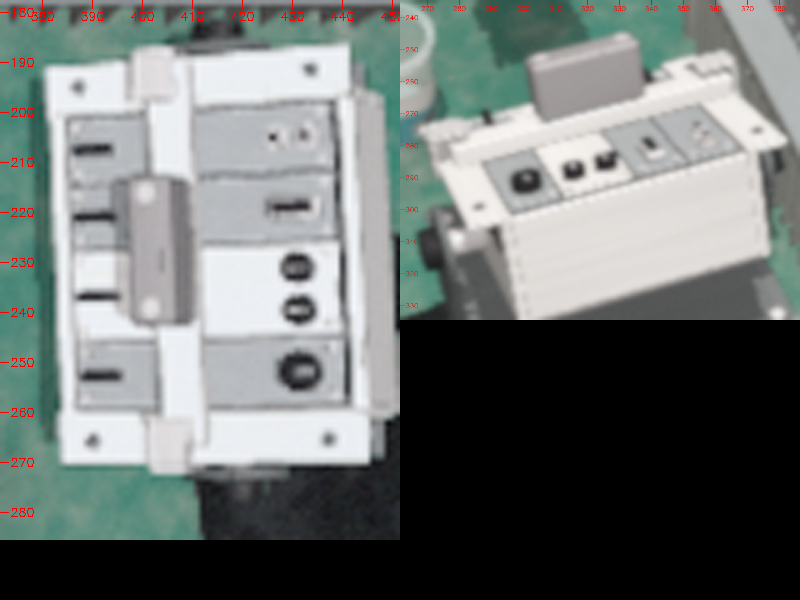

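```bash
python3 - <<'E'
from h import *
r,o=cage(); c,s=load("top5"),load("side5")
for y in(-32,0,32):
    print(y,[proj(k,r.apply(np.array([[-8.6+a,y,48] for a in(-10,10)])/1e3)+o).round(1).tolist() for k in(c,s)])
E
```

```text
-32 [[[397.4, 244.7], [406.7, 244.4]], [[298.7, 252.3], [301.5, 256.0]]]
0 [[[396.8, 229.4], [406.0, 229.0]], [[315.6, 248.0], [318.7, 251.6]]]
32 [[[396.1, 214.2], [405.3, 213.6]], [[332.2, 243.9], [335.7, 247.3]]]
```

```bash
python3 -c "
from rig import job; print(job.hand_in())"
```

```text
the job is handed in; nothing more can be done
None
```

I pressed all four modules home, slid the hold-down bar under both hooks against their stops, let go and handed the job in at about 16.5 s of the 67 s allowed. The hand-in reported no verdict.

- **Modules:** each one stopped hard at the same depth, within about 1 mm. The pictures after pressing show all four faces flush. Module 4 took about 94 N at the stop because I pressed in too large a step. That is under the 120 N wrist limit, and the other three took about 22 to 50 N.
- **Bar:** it touched the flanges at the expected height and met the stops with about 22 N, roughly 1 mm beyond my camera estimate. After release, the top and side pictures show it flat and square under both hooks, about 2–3 mm off centre sideways (9 mm allowed).
- **Robot and bystanders:** the last force reading was about 0 N with the arm clear. The tape was where it started after I lifted the bar, and the arm stayed clear of the jars and bottle. I did not measure the bystanders again at the end.
- **Disagreements:** camera and touch differed by about 2 mm in the cage's height, which I corrected before placing the bar. The cage flanges measured about 176 mm across instead of the stated 182 mm.

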